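# Clock a polarising filter against its alignment bar

### The arm

A 6-joint arm with a two-finger parallel gripper is mounted at the origin on the work surface. World frame = base frame: x ahead of the robot, y to its left, z up, the work surface at z = 0. Lengths are in m, angles in rad, forces in N, time in s.
With the tool pointing down it reaches from about 0.3 to 0.775 m from the base axis. Payload 14.6 kg.
Tool frame: the origin (TCP) lies between the finger pads; the fingertips stand 17 mm ahead of it and the grasp point (between the pads) lies 2 mm behind it; z points along the fingers, y is the direction in which the jaws open and shut (so a half turn about z gives the same grasp; the last joint's range is limited). The gripper opens to 85 mm and grips with 20 to 120 N. Pads are 22 mm wide; open, the fingers measure 114 mm over their backs; the gripper's body (76 mm by 85 mm) begins 54 mm behind the grasp point. The pads swing forward as they close: fully open they stand 13 mm farther back than shut.
Start: joints at [-1.358, 0.3, 1.521, -0, 1.321, -0.067], TCP at [0.152, -0.529, 0.248] pointing down, gripper open.
Joint ranges: [-3.03, 3.03], [-0.79, 2.21], [0.23, 2.52], [-1.04, 4.18], [0, 3.07], [-2.55, 2.55]. Speed limits (rad/s): [2.22, 2.22, 2.57, 3.14, 3.14, 3.14].

### API

Orientations are given as [roll, pitch, yaw] about the fixed x, y, z axes, in that order (R = Rz(yaw) Ry(pitch) Rx(roll)).
In Python, from cell import ctrl, cams, job gives the robot as it stands.
- The arm moves only by the tool arm_command, never from a script. Its argument "commands" is a list of rows, each an object with "translation": the shift along the tool's x, y, z in mm, a list of three; "yaw": the turn about the tool's z in degrees; "jaw": the opening, from -1 (shut) to 1 (fully open), so that 0 is half open. In form: [{"translation": [dx, dy, dz], "yaw": yaw, "jaw": jaw}, ...]. A call has 1 to 8 rows; each row shifts and turns the commanded pose from where the row before left it, along the tool's axes as they then stand; what a row does not reach is not made up. A row lasts 1/12 s, in which the tool goes at most 41.7 mm and 7.16 degrees, less where a joint would pass 70% of its speed; a pose out of reach is approached as far as the arm can. A call is refused whole if a number of a shift passes 41.7 or a number of a turn 7.16, either way. A call with a gripper value outside its range is refused whole. The fingers move at their own pace and stop on an object; "force" is the grip in N (left out, the last holds). Time passes only in rows, so rows that do not move let the fingers close. It gives the time, the measured TCP pose, the force and the opening at its end, in the units of the state.
- ctrl.sense(): the state, without advancing time (a new reading comes with each control period).
- cams.capture(name): name is "side" or "top"; returns the picture (420x560x3 uint8, blue, green, red); there is no depth.
- cams.camera_model(name): a dict with "camera_matrix" (3x3 intrinsics, pixels), "rvec" (rotation vector, rad) and "tvec" (3), from world to camera coordinates, as OpenCV has them. Camera axes: x right, y down, z forward; pixel columns grow to the right and rows downward; lengths in m; the calibration is good to about 2 mm. A picture is of the moment at which its call begins. camera_model takes no time and is no camera call.
- job.finish_job(): hands the job in, once; it reports no verdict.
The state is a dict: "t": time; "joint_pos": joint angles; "qd": joint speeds; "effort": joint torques, N m; "tcp_pos": TCP position; "eef_rot": TCP orientation; "contact_force": force on the tool from outside, world axes, zero at the start; "wrist_torque": the same for the moment, N m; "opening": opening from 0.0 (shut) to 1.0 (fully open).
Only numpy, scipy, OpenCV 4.12 (cv2) and the standard library are available. Lean on these libraries where they do the work, as an engineer would, in place of code of your own. Each camera call takes 0.05 s, during which the arm holds its last target.

### The job

Turn the amber filter round in its seat on the light unit until its flat edge lies squarely against the brass alignment bar and the sprung bar has closed fully onto it, then take your hand away. Keep your fingers off its glass, and do not disturb the flask, the tube rack or the dishes.

Things in the scene. Friction and masses are not known exactly. Their poses are not given: they have to be found in the camera images.
- light_unit: Bench light unit, fixed: pale grey housing 220 (x) x 180 (y) x 60 mm high, dark deck on top. Origin: centre of its underside; x points from its front panel to the alignment bar, z up. Filter seat: aluminium ring 101.5 mm inside, 113.5 mm outside, 6 mm high, open 48 degrees either side of +x for the bar. Three steel clips, 11 mm high, at 68, 180 and -68 degrees from +x hold the filter down.
- seat (a point): Centre of the filter seat, on the deck, 60 mm above the bench. The alignment bar lies towards the unit's +x from here; the frame is the unit's.
- align_bar (a joint): Travel in m of the brass alignment bar (46 mm long along the unit's y, 12 mm deep, 6 mm high): 0 closed on the filter's flat, growing as it is pushed back along the unit's +x (about 0.008 while the filter's round edge is before it). A spring presses it towards the seat, 0.8 N at 0, 1.4 N at 0.008. Stops at -0.002 and 0.012.
- bar_face (a point): Middle of the alignment bar's face that meets the filter, 2.5 mm above the deck; moves with the bar.
- filter: Loose round filter lying in the seat, about 300 g: black metal frame 100 mm in diameter, 8 mm thick, with one straight flat 54 mm long, 42 mm from the centre, a white line along it, and an amber glass window. It turns right round under the clips, with 0.75 mm of play. Origin: centre of the disc, on its underside; x points to the middle of the flat, z up. Frame and pin may be pushed.
- filter_glass: The amber glass window in the middle of the filter, 72 mm in diameter, 1.6 mm below the frame's top, fixed in the frame (same origin and axes as the filter). Not to be touched.
- flat_mid (a point): Middle of the filter's flat edge, 2.5 mm above its underside.
- pin_top (a point): Top end of the filter's blue turning pin, on its axis. The pin is upright, 8 mm thick, 14 mm tall above the frame (top 22 mm above the deck, the highest thing on it), on the rim opposite the flat, 42 mm from the filter's centre along the filter's -x. Pushing it sideways along the rim turns the filter; 1 to 4 N are enough.
- flask: Conical glass flask with a buff stopper, 82 mm in diameter, 162 mm tall, to the left of the light unit; origin at the centre of its underside. Leave it alone.
- tube_rack: White rack of tubes with turquoise caps, 60 x 124 x 124 mm high, to the right of the light unit; origin at the centre of its underside. Leave it alone.
- dishes: Stack of three clear culture dishes, 92 mm in diameter, 45 mm high, beyond the light unit; origin at the centre of its underside. Leave it alone.
Not all that is in view belongs to the job. Of the things like the filter, leave any that is green, pink or turquoise; of the rest the larger one is meant.

How it is judged:
At the end, for the whole second after the job is handed in: The filter's flat is parallel to the alignment bar within 3.4 degrees and its middle is within 4 mm of the middle of the bar's face; the bar is closed (travel below 2 mm); the filter lies flat and at rest in its seat (centre within 3 mm of the seat's, tilt below 1.7 degrees) (angle between the x axis of filter and the x axis of light_unit, either way round below 0.06 rad and horizontal distance between flat_mid and bar_face below 0.004 m and value of joint align_bar below 0.002 m and distance between filter and seat below 0.003 m and angle between filter's own z axis and vertical below 0.03 rad and angular speed of filter below 0.1 rad/s); the robot touches nothing.
It fails at once if the fingers press on the filter's glass (contact force between the fingers and filter_glass above 0.5 N).
It fails at once if the flask, the tube rack or the dishes are pushed more than 20 mm or tipped (distance of any of flask, tube_rack, dishes from where it was at the start of the episode above 0.02 m or angle between any of flask, tube_rack, dishes's own z axis and vertical above 0.2 rad).
It also fails if it takes over 45 s, if anything falls off the work surface, if the arm or the gripper's body presses on something with over 40 N, if the wrist force passes 120 N, or if a joint passes its speed limit or range.

## Working session

There is one attempt and no reset: what is moved stays moved. The work goes in short steps, Python scripts to look and compute and a tool call to move; the robot and the scene stay as the last step left them, time stands still between calls to the robot, and variables do not carry over. Pictures are saved under pics/ and viewed, and the job is handed in when it is done.

Besides the shell and the picture viewer there is one more tool, called after "Call:" as a command line: name --argument value ..., lists and objects as JSON in quotes. arm_command: Moves the arm, as the interface text tells. Its arguments: {"type":"object","properties":{"commands":{"type":"array"},"force":{"type":"number"}},"required":["commands"]}

```bash
mkdir -p pics
python3 - <<'E'
from cell import ctrl,cams,job
import cv2
for n in("top","side"):
    cv2.imwrite(f"pics/{n}0.png",cams.capture(n)); 
    m=cams.camera_model(n); print(n,m)
print(ctrl.sense())
E
```

```text
top {'camera_matrix': array([[447.1172562 ,   0.        , 280.51948991],
       [  0.        , 447.1172562 , 215.80278199],
       [  0.        ,   0.        ,   1.        ]]), 'rvec': array([ 2.15172047, -2.18695645,  0.13000201]), 'tvec': array([0.04691523, 0.55703607, 0.93714868])}
side {'camera_matrix': array([[456.58677082,   0.        , 277.78167529],
       [  0.        , 456.58677082, 204.57294429],
       [  0.        ,   0.        ,   1.        ]]), 'rvec': array([ 2.06318184, -0.31874199,  0.21048773]), 'tvec': array([-0.4887526 ,  0.17449936,  0.73782607])}
{'t': 0.1, 'joint_pos': array([-1.35759865e+00,  3.00424534e-01,  1.52155569e+00,  2.92082199e-06,
        1.32068456e+00, -6.66311049e-02]), 'qd': array([ 0.00046272, -0.00141632, -0.00137491,  0.00066814,  0.00179291,
       -0.00062842]), 'effort': array([ 1.99257287e-03, -5.44375849e+01, -3.62369227e+01, -5.08158405e-05,
        3.06769274e-03, -5.34692504e-06]), 'tcp_pos': array([ 0.15184369, -0.52841429,  0.24775758]), 'eef_rot': array([-3.14052309e+00, -7.42073466e-05,  2.79828021e-01]), 'contact_force': array([-0.96074014, -0.76619051,  0.46317961]), 'wrist_torque': array([ 0.02741282, -0.045881  ,  0.00285144]), 'opening': 1.0007692267999977}
```

View pics/top0.png

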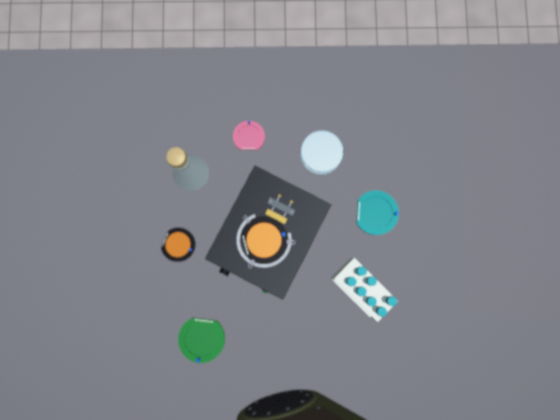

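View pics/side0.png

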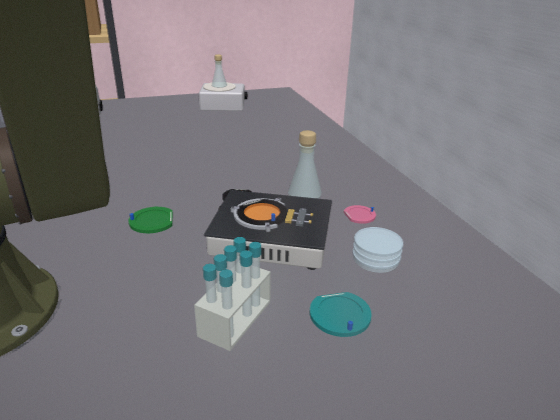

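Top view candidates: the amber disc in the seat (264,240), a smaller amber one (178,244), green (202,340), pink (249,136) and turquoise (378,213). I choose the one at (264,240), because it is amber, the larger of the two and in the seat. Next is a close crop.

Run:
```python
import cv2
a=cv2.imread("pics/top0.png")[155:305,195:345]
cv2.imwrite("pics/top0c.png",cv2.resize(a,(600,600),interpolation=cv2.INTER_CUBIC))
a=cv2.imread("pics/side0.png")[180:270,200:350]
cv2.imwrite("pics/side0c.png",cv2.resize(a,(750,450),interpolation=cv2.INTER_CUBIC))
```

```text
(no output)
```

View pics/top0c.png

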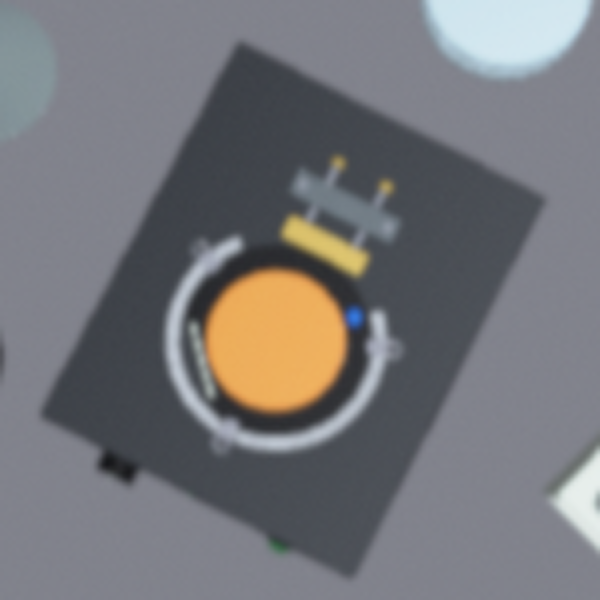

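View pics/side0c.png

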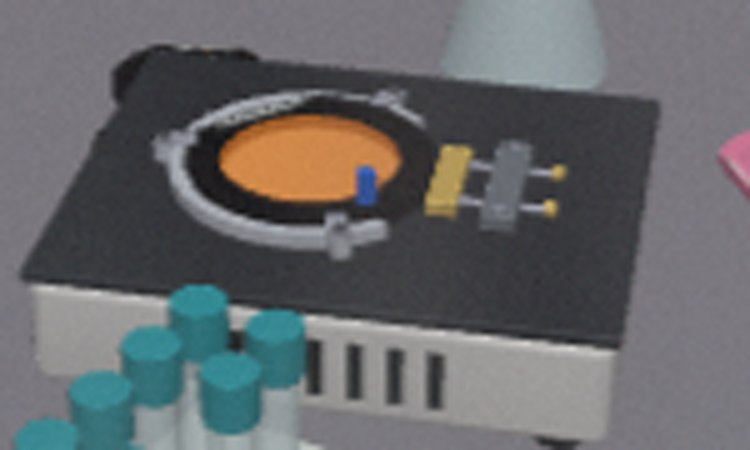

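```bash
cat > h.py <<'E'
from cell import ctrl,cams,job
import cv2,numpy as np
def ray(n,uv,z):
    m=cams.camera_model(n);K=m["camera_matrix"];R=cv2.Rodrigues(np.array(m["rvec"]))[0];t=np.array(m["tvec"]).ravel()
    C=-R.T@t; d=R.T@np.linalg.inv(K)@np.array([uv[0],uv[1],1.]); return C+d*(z-C[2])/d[2]
def proj(n,P):
    m=cams.camera_model(n);return cv2.projectPoints(np.array(P,float).reshape(-1,1,3),m["rvec"],m["tvec"],m["camera_matrix"],None)[0].reshape(-1,2)
ct=lambda u,v:(195+(u+.5)/4-.5,155+(v+.5)/4-.5)
cs=lambda u,v:(200+(u+.5)/5-.5,180+(v+.5)/5-.5)
E
python3 - <<'E'
from h import *
from scipy.optimize import least_squares
T=[ray("top",ct(*c),.06) for c in[(240,42),(545,198),(353,578),(42,415)]]
S=[ray("side",cs(*c),.06) for c in[(660,100),(617,348),(22,280),(150,58)]]
for k in(T,S):
    k=np.array(k); print(k.round(4), "ctr",k.mean(0).round(4))
    e=(k[0]+k[1]-k[2]-k[3])[:2]/2; f=(k[0]+k[3]-k[1]-k[2])[:2]/2
    print("yaw",np.arctan2(e[1],e[0]),np.arctan2(-f[0],f[1]),np.linalg.norm(e),np.linalg.norm(f))
print("glass ctr",ray("top",ct(277,340),.0664),"pin",ray("top",ct(355,318),.082),"flat",[ray("top",ct(*c),.068) for c in[(193,323),(212,397)]])
print("bar",ray("top",ct(325,246),.066))
print("ring",ray("top",ct(277,341),.066))
print("side pin",ray("side",cs(367,170),.082),"glass",ray("side",cs(310,158),.0664))
E
```

```text
[[ 0.6636  0.0913  0.06  ]
 [ 0.5775 -0.0683  0.06  ]
 [ 0.3821  0.0362  0.06  ]
 [ 0.4682  0.1959  0.06  ]] ctr [0.5228 0.0638 0.06  ]
yaw -0.4912049430030505 -0.4943078500866047 0.2216212110032944 0.18136805799650776
[[ 0.6621  0.0883  0.06  ]
 [ 0.5725 -0.0758  0.06  ]
 [ 0.3799  0.0275  0.06  ]
 [ 0.4641  0.1861  0.06  ]] ctr [0.5196 0.0565 0.06  ]
yaw -0.4754321208677328 -0.4941047703635198 0.2196823974625128 0.18333707123229637
glass ctr [0.50468851 0.07353438 0.0664    ] pin [0.51436549 0.03321999 0.082     ] flat [array([0.51409191, 0.11679169, 0.068     ]), array([0.47579572, 0.1073055 , 0.068     ])]
bar [0.55328168 0.04793081 0.066     ]
ring [0.50419358 0.0735519  0.066     ]
side pin [0.51379725 0.03191021 0.082     ] glass [0.50318126 0.07262651 0.0664    ]
```

Call:
arm_command --commands '[{"translation": [25, -22, 0], "yaw": 0, "jaw": -0.4}, {"translation": [25, -22, 0], "yaw": 0, "jaw": -0.4}, {"translation": [25, -22, 0], "yaw": 0, "jaw": -0.4}, {"translation": [25, -22, 0], "yaw": 0, "jaw": -0.4}, {"translation": [25, -22, 0], "yaw": 0, "jaw": -0.4}, {"translation": [25, -22, 0], "yaw": 0, "jaw": -0.4}, {"translation": [25, -22, 0], "yaw": 0, "jaw": -0.4}, {"translation": [25, -22, 0], "yaw": 0, "jaw": -0.4}]'

```text
t: 0.77
tcp_pos: [0.2959, -0.3027, 0.2481]
eef_rot: [-3.141, 0.0, 0.28]
contact_force: [1.2, 0.6, -0.3]
opening: 0.302
```

Call:
arm_command --commands '[{"translation": [25, -22, 0], "yaw": 0, "jaw": -0.4}, {"translation": [25, -22, 0], "yaw": 0, "jaw": -0.4}, {"translation": [25, -22, 0], "yaw": 0, "jaw": -0.4}, {"translation": [25, -22, 0], "yaw": 0, "jaw": -0.4}, {"translation": [25, -22, 0], "yaw": 0, "jaw": -0.4}, {"translation": [25, -22, 0], "yaw": 0, "jaw": -0.4}, {"translation": [25, -22, 0], "yaw": 0, "jaw": -0.4}, {"translation": [25, -22, 0], "yaw": 0, "jaw": -0.4}]'

```text
t: 1.43
tcp_pos: [0.4396, -0.0782, 0.2482]
eef_rot: [-3.142, 0.0, 0.28]
contact_force: [1.0, -0.7, 0.1]
opening: 0.295
```

Call:
arm_command --commands '[{"translation": [0, 0, 0], "yaw": -7, "jaw": -0.4}, {"translation": [0, 0, 0], "yaw": -7, "jaw": -0.4}, {"translation": [0, 0, 0], "yaw": -7, "jaw": -0.4}, {"translation": [0, 0, 0], "yaw": -7, "jaw": -0.4}, {"translation": [0, 0, 0], "yaw": -7, "jaw": -0.4}, {"translation": [0, 0, 0], "yaw": -7, "jaw": -0.4}, {"translation": [0, 0, 0], "yaw": -7, "jaw": -0.4}, {"translation": [0, 0, 0], "yaw": -7, "jaw": -0.4}]'

```text
t: 2.1
tcp_pos: [0.439, -0.0798, 0.248]
eef_rot: [-3.141, 0.0, 1.263]
contact_force: [-0.1, -1.4, -0.0]
opening: 0.298
```

Call:
arm_command --commands '[{"translation": [0, 0, 0], "yaw": -7, "jaw": -0.4}, {"translation": [0, 0, 0], "yaw": -7, "jaw": -0.4}, {"translation": [0, 0, 0], "yaw": -7, "jaw": -0.4}, {"translation": [0, 0, 0], "yaw": -7, "jaw": -0.4}, {"translation": [0, 0, 0], "yaw": -3.5, "jaw": -0.4}, {"translation": [0, 0, 0], "yaw": 0, "jaw": -0.4}]'

```text
t: 2.6
tcp_pos: [0.439, -0.0798, 0.2481]
eef_rot: [-3.141, -0.0, 1.81]
contact_force: [0.0, 0.7, -0.8]
opening: 0.3
```

Call:
arm_command --commands '[{"translation": [23, 25, 0], "yaw": 0, "jaw": -0.4}, {"translation": [23, 25, 0], "yaw": 0, "jaw": -0.4}, {"translation": [23, 25, 0], "yaw": 0, "jaw": -0.4}, {"translation": [22.5, 24.6, 0], "yaw": 0, "jaw": -0.4}, {"translation": [0, 0, 40], "yaw": 0, "jaw": -0.4}, {"translation": [0, 0, 40], "yaw": 0, "jaw": -0.4}, {"translation": [0, 0, 40], "yaw": 0, "jaw": -0.4}, {"translation": [0, 0, 0], "yaw": 0, "jaw": -0.4}]'

```text
t: 3.27
tcp_pos: [0.5111, 0.0326, 0.1214]
eef_rot: [-3.13, -0.003, 1.805]
contact_force: [-0.8, -0.1, -0.8]
opening: 0.303
```

Run:
```python
from h import *
print(ctrl.sense()["tcp_pos"])
for n,(x,y,w,h,s) in dict(top=(195,155,150,150,4),side=(200,140,150,120,5)).items():
    a=cams.capture(n); cv2.imwrite(f"pics/{n}1.png",cv2.resize(a[y:y+h,x:x+w],None,fx=s,fy=s,interpolation=cv2.INTER_CUBIC))
print(ray("top",(190,172),.03),ray("top",(176,157),.155))
```

```text
[0.51112425 0.0326335  0.12143417]
[0.65716542 0.23400524 0.03      ] [0.65996834 0.23667675 0.155     ]
```

View pics/side1.png

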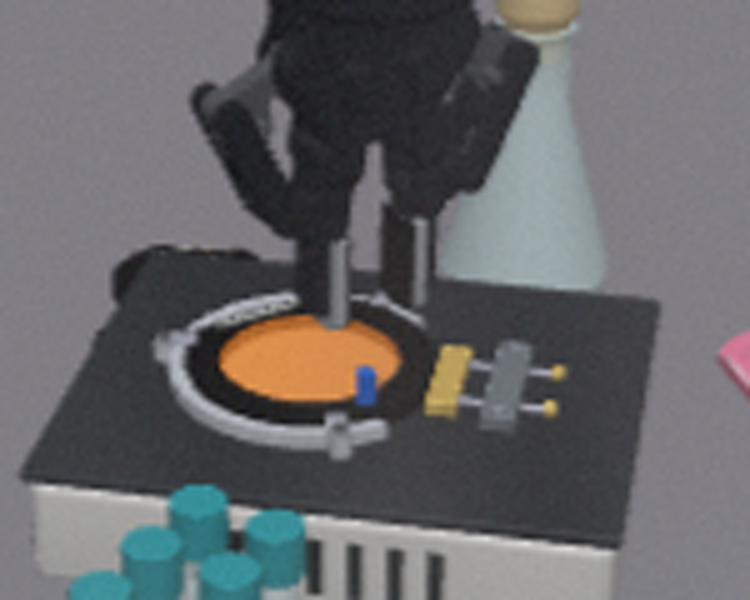

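View pics/top1.png

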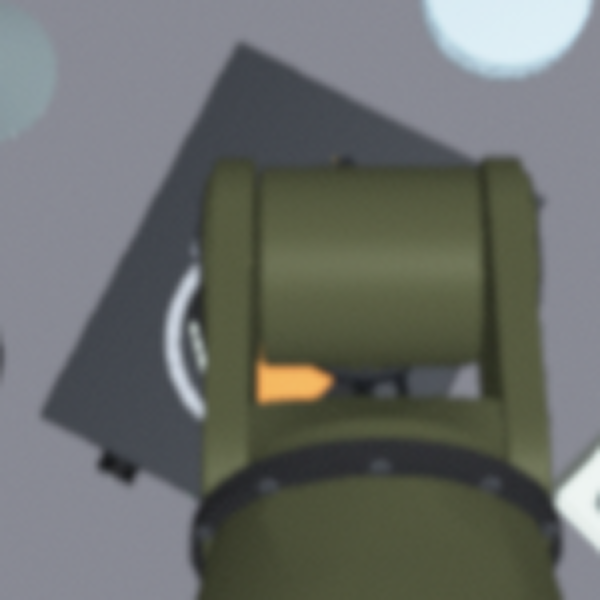

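Run:
```python
from h import *
print(ctrl.sense()["tcp_pos"],ctrl.sense()["eef_rot"])
for z in(.1,.105,.11,.115): print(z,(proj("side",[.514,.0327,z])[0]-[200,140])*5)
```

```text
[0.51448733 0.03241561 0.12864422] [-3.13984220e+00 -4.62477338e-04  1.80531820e+00]
0.1 [365.44790062 325.66072407]
0.105 [365.60777712 314.05061356]
0.11 [365.76856666 302.37419831]
0.115 [365.93027709 290.63090871]
```

Call:
arm_command --commands '[{"translation": [0, 0, 12], "yaw": 0, "jaw": -0.4}, {"translation": [0, 0, 12], "yaw": 0, "jaw": -0.4}, {"translation": [0, 0, 9], "yaw": 0, "jaw": -0.4}, {"translation": [0, 0, 3], "yaw": 0, "jaw": -0.4}, {"translation": [0, 0, 0], "yaw": 0, "jaw": -0.4}, {"translation": [0, 0, 0], "yaw": 0, "jaw": -0.4}]'

```text
t: 3.87
tcp_pos: [0.5151, 0.0324, 0.0935]
eef_rot: [3.14, 0.0, 1.807]
contact_force: [0.2, 0.7, -0.2]
opening: 0.297
```

Run:
```python
from h import *
for n,(x,y,w,h,s) in dict(side=(230,160,100,80,7)).items():
    a=cams.capture(n); cv2.imwrite(f"pics/{n}2.png",cv2.resize(a[y:y+h,x:x+w],None,fx=s,fy=s,interpolation=cv2.INTER_CUBIC))
print(ctrl.sense()["tcp_pos"])
```

```text
[0.51510596 0.03240166 0.09346687]
```

View pics/side2.png

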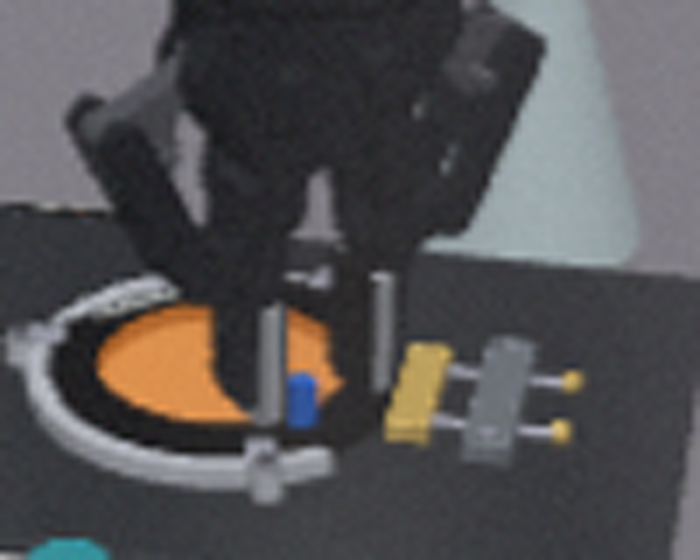

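Run:
```python
from h import *
c=np.array([.5151,.0324]);ps=1.807;tx=np.array([np.cos(ps),np.sin(ps)]);ty=np.array([np.sin(ps),-np.cos(ps)])
def q(p,z): return ((proj("side",[p[0],p[1],z])[0]-[230,160])*7).round(0)
print("pin top exp",q([.514,.0325],.082),"base",q([.514,.0325],.068))
for s in(-1,1):
  for r in(-11,11):
    for z in (.0755,.078): print("pad",s,r,z,q(c+s*ty*.0127+r*.001*tx,z))
for x in(.508,.511,.514):
  for y in (.028,.0325): print(x,y,q([x,y],.082))
```

```text
pin top exp [301. 374.] base [300. 418.]
pad -1 -11 0.0755 [285. 424.]
pad -1 -11 0.078 [286. 416.]
pad -1 11 0.0755 [244. 388.]
pad -1 11 0.078 [244. 380.]
pad 1 -11 0.0755 [366. 400.]
pad 1 -11 0.078 [366. 392.]
pad 1 11 0.0755 [323. 365.]
pad 1 11 0.078 [323. 357.]
0.508 0.028 [285. 385.]
0.508 0.0325 [280. 377.]
0.511 0.028 [296. 384.]
0.511 0.0325 [291. 376.]
0.514 0.028 [306. 382.]
0.514 0.0325 [301. 374.]
```

Call:
arm_command --commands '[{"translation": [0, 0, 0], "yaw": 0, "jaw": -0.67}, {"translation": [0, 0, 0], "yaw": 0, "jaw": -0.67}, {"translation": [0, 0, 0], "yaw": 0, "jaw": -0.67}, {"translation": [0.1, -2.2, 0], "yaw": 3, "jaw": -0.67}, {"translation": [0.1, -2.2, 0], "yaw": 3, "jaw": -0.67}, {"translation": [0.1, -2.2, 0], "yaw": 3, "jaw": -0.67}, {"translation": [0.1, -2.2, 0], "yaw": 3, "jaw": -0.67}, {"translation": [0.1, -2.2, 0], "yaw": 3, "jaw": -0.67}]'

```text
t: 4.58
tcp_pos: [0.5039, 0.0314, 0.0926]
eef_rot: [3.141, 0.0, 1.542]
contact_force: [2.7, -0.3, -0.2]
opening: 0.164
```

Run:
```python
from h import *
for n,(x,y,w,h,s) in dict(side=(230,160,100,80,7)).items():
    a=cams.capture(n); cv2.imwrite(f"pics/{n}3.png",cv2.resize(a[y:y+h,x:x+w],None,fx=s,fy=s,interpolation=cv2.INTER_CUBIC))
print(ctrl.sense()["tcp_pos"])
```

```text
[0.50356684 0.03141671 0.09252156]
```

View pics/side3.png

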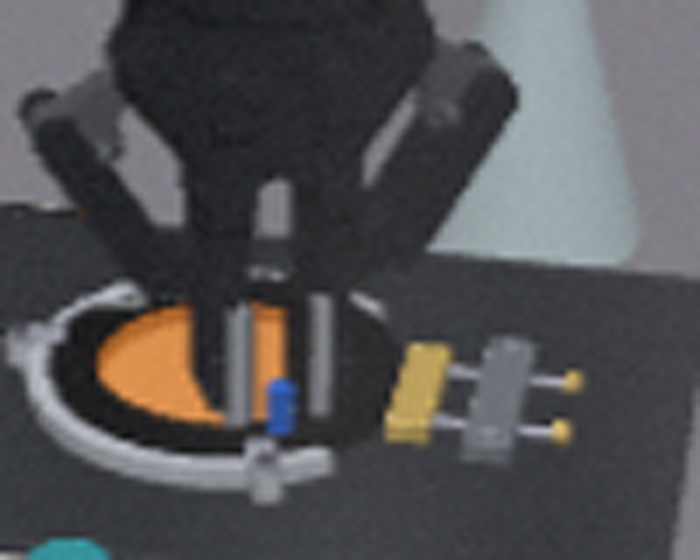

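Run:
```python
from h import *
p=ray("side",(230+281/7,160+383/7),.082);print(p)
b=ray("side",(230+301/7,160+378/7),.082);print("before",b)
r=lambda p:(np.hypot(*(p[:2]-[.504,.0733])),np.degrees(np.arctan2(p[1]-.0733,p[0]-.504)))
print(r(p),r(b)); print(ctrl.sense()["contact_force"])
c=np.array([.5036,.0314])
print(p[:2]-c)
```

```text
[0.50734974 0.02946893 0.082     ]
before [0.51334299 0.03047929 0.082     ]
(np.float64(0.0439588858626937), np.float64(-85.62973315609153)) (np.float64(0.043828123532578804), np.float64(-77.6916151161769))
[ 0.70318129 -1.2421172   0.21428454]
[ 0.00374974 -0.00193107]
```

Call:
arm_command --commands '[{"translation": [0.1, -2.9, 0], "yaw": 4, "jaw": -0.67}, {"translation": [0.1, -2.9, 0], "yaw": 4, "jaw": -0.67}, {"translation": [0.1, -2.9, 0], "yaw": 4, "jaw": -0.67}, {"translation": [0.1, -2.9, 0], "yaw": 4, "jaw": -0.67}, {"translation": [0.1, -2.9, 0], "yaw": 4, "jaw": -0.67}, {"translation": [0.1, -2.9, 0], "yaw": 4, "jaw": -0.67}, {"translation": [0.1, -2.9, 0], "yaw": 4, "jaw": -0.67}, {"translation": [0.1, -2.9, 0], "yaw": 4, "jaw": -0.67}]'

```text
t: 5.3
tcp_pos: [0.4819, 0.0382, 0.0925]
eef_rot: [3.141, -0.0, 0.984]
contact_force: [1.8, -2.8, -0.8]
opening: 0.168
```

Call:
arm_command --commands '[{"translation": [0.1, -2.9, 0], "yaw": 4, "jaw": -0.67}, {"translation": [0.1, -2.9, 0], "yaw": 4, "jaw": -0.67}, {"translation": [0.1, -2.9, 0], "yaw": 4, "jaw": -0.67}, {"translation": [0.1, -2.9, 0], "yaw": 4, "jaw": -0.67}, {"translation": [0.1, -2.9, 0], "yaw": 4, "jaw": -0.67}, {"translation": [0.1, -2.9, 0], "yaw": 4, "jaw": -0.67}, {"translation": [0.1, -2.9, 0], "yaw": 4, "jaw": -0.67}, {"translation": [0, 0, 0], "yaw": 0, "jaw": -0.67}]'

```text
t: 5.97
tcp_pos: [0.4681, 0.0533, 0.0924]
eef_rot: [3.141, -0.0, 0.496]
contact_force: [-0.1, -0.9, -0.3]
opening: 0.162
```

Run:
```python
from h import *
for n,(x,y,w,h,s) in dict(side=(230,160,100,80,7),top=(195,155,150,150,4)).items():
    a=cams.capture(n); cv2.imwrite(f"pics/{n}4.png",cv2.resize(a[y:y+h,x:x+w],None,fx=s,fy=s,interpolation=cv2.INTER_CUBIC))
c=ctrl.sense()["tcp_pos"];print(c,ctrl.sense()["eef_rot"])
d=c[:2]-[.504,.0733];print(np.hypot(*d),np.degrees(np.arctan2(d[1],d[0])))
```

```text
[0.46821048 0.05320346 0.0923765 ] [-3.14153848e+00 -8.70856333e-05  5.01199371e-01]
0.041045835434124045 -150.68491205019916
```

View pics/side4.png

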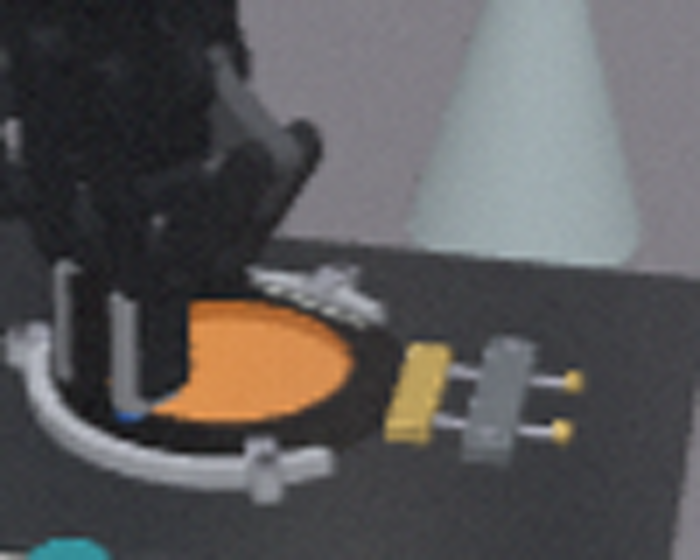

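View pics/top4.png

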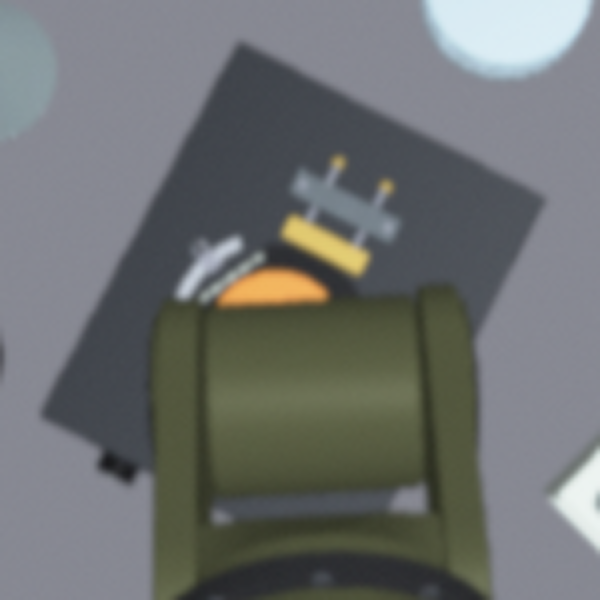

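Run:
```python
from h import *
a,b=[ray("top",ct(*c),.068)[:2] for c in[(202,299),(263,254)]]
d=b-a; print("filter yaw",np.degrees(np.arctan2(d[1],d[0]))-90+180,np.degrees(np.arctan2(d[1],d[0])))
```

```text
filter yaw 35.753409226634005 -54.246590773365995
```

Call:
arm_command --commands '[{"translation": [0.1, -2.9, 0], "yaw": 4, "jaw": -0.67}, {"translation": [0.1, -2.9, 0], "yaw": 4, "jaw": -0.67}, {"translation": [0.1, -2.9, 0], "yaw": 4, "jaw": -0.67}, {"translation": [0.1, -2.9, 0], "yaw": 4, "jaw": -0.67}, {"translation": [0.1, -2.9, 0], "yaw": 4, "jaw": -0.67}, {"translation": [0.1, -2.9, 0], "yaw": 4, "jaw": -0.67}, {"translation": [0.1, -2.9, 0], "yaw": 4, "jaw": -0.67}, {"translation": [0.1, -2.9, 0], "yaw": 4, "jaw": -0.67}]'

```text
t: 6.73
tcp_pos: [0.4631, 0.0754, 0.0923]
eef_rot: [3.141, 0.0, -0.061]
contact_force: [-0.8, -1.9, 1.2]
opening: 0.163
```

Call:
arm_command --commands '[{"translation": [0.1, -2.9, 0], "yaw": 4, "jaw": -0.67}, {"translation": [0.1, -2.9, 0], "yaw": 4, "jaw": -0.67}, {"translation": [0.1, -2.9, 0], "yaw": 4, "jaw": -0.67}, {"translation": [0.1, -2.9, 0], "yaw": 4, "jaw": -0.67}, {"translation": [0.1, -2.2, 0], "yaw": 3, "jaw": -0.67}, {"translation": [0.1, -2.2, 0], "yaw": 3, "jaw": -0.67}, {"translation": [0, 0, 0], "yaw": 0, "jaw": -0.67}, {"translation": [0, 0, 0], "yaw": 0, "jaw": -0.67}]'

```text
t: 7.4
tcp_pos: [0.4673, 0.0909, 0.0923]
eef_rot: [-3.142, 0.0, -0.441]
contact_force: [0.0, -0.1, 0.3]
opening: 0.17
```

Run:
```python
from h import *
for n,(x,y,w,h,s) in dict(side=(230,160,100,80,7),top=(195,155,150,150,4)).items():
    a=cams.capture(n); cv2.imwrite(f"pics/{n}5.png",cv2.resize(a[y:y+h,x:x+w],None,fx=s,fy=s,interpolation=cv2.INTER_CUBIC))
c=ctrl.sense()["tcp_pos"];print(c,ctrl.sense()["eef_rot"],ctrl.sense()["joint_pos"][5])
d=c[:2]-[.504,.0733];print(np.hypot(*d),np.degrees(np.arctan2(d[1],d[0])))
```

```text
[0.46722591 0.09082145 0.09228242] [-3.14156219e+00  5.45834336e-05 -4.41877223e-01] 2.1276250756089357
0.040734935349620624 154.5239894039132
```

View pics/side5.png

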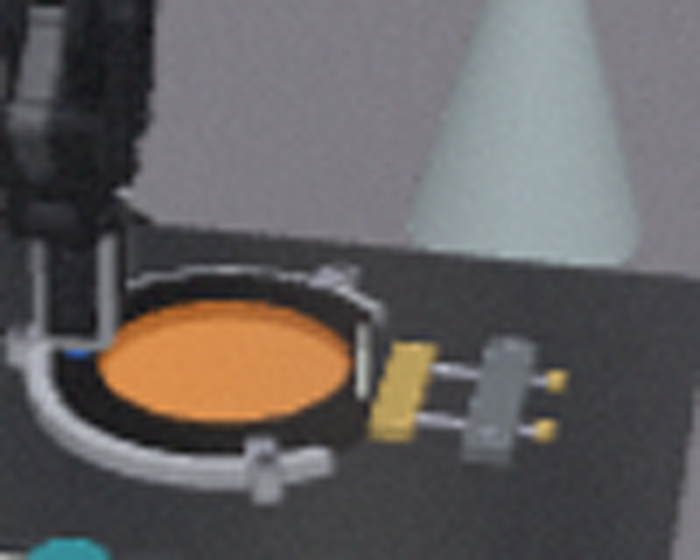

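View pics/top5.png

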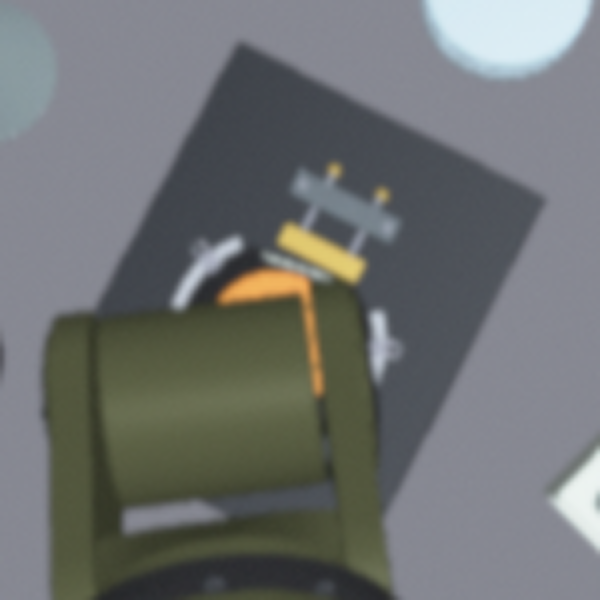

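Call:
arm_command --commands '[{"translation": [0, -1.5, 0], "yaw": 2, "jaw": -0.67}, {"translation": [0, -1.5, 0], "yaw": 2, "jaw": -0.67}, {"translation": [0, -1.0, 0], "yaw": 1, "jaw": -0.67}, {"translation": [0, 0, 0], "yaw": 0, "jaw": -0.67}, {"translation": [0, 0, 0], "yaw": 0, "jaw": -0.67}]'

```text
t: 7.92
tcp_pos: [0.4691, 0.0945, 0.0923]
eef_rot: [-3.141, -0.0, -0.53]
contact_force: [-0.2, 0.5, 1.0]
opening: 0.167
```

Run:
```python
from h import *
for n,(x,y,w,h,s) in dict(side=(230,160,100,80,7),top=(225,180,80,60,10)).items():
    a=cams.capture(n); cv2.imwrite(f"pics/{n}6.png",cv2.resize(a[y:y+h,x:x+w],None,fx=s,fy=s,interpolation=cv2.INTER_CUBIC))
c=ctrl.sense()["tcp_pos"];print(c,ctrl.sense()["eef_rot"],ctrl.sense()["joint_pos"][5])
```

```text
[0.46903804 0.09444408 0.09228133] [-3.14154022e+00 -2.83713045e-05 -5.30531856e-01] 2.2234267892153756
```

View pics/side6.png

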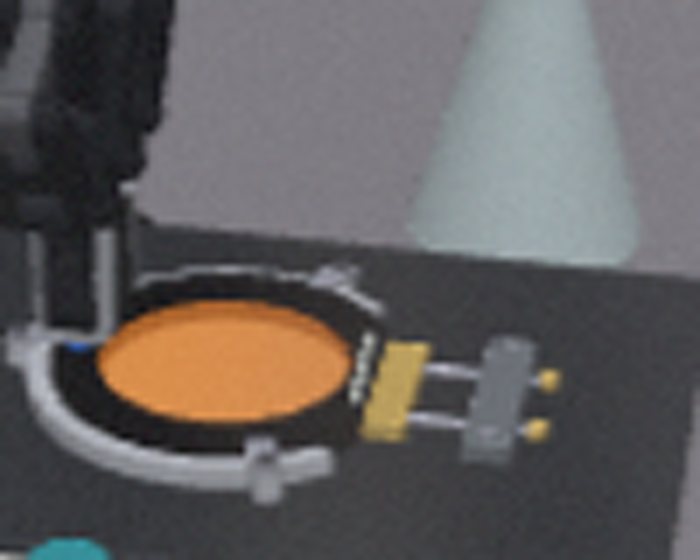

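View pics/top6.png

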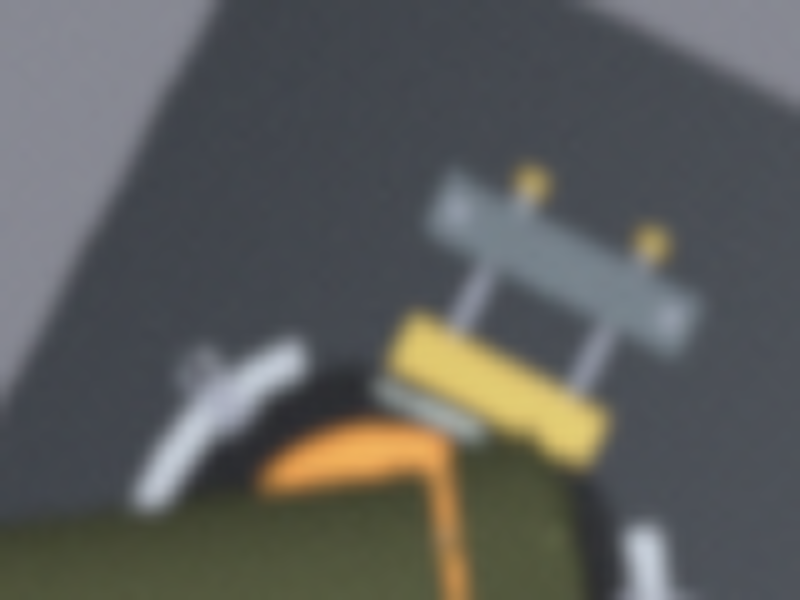

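```bash
cat >> h.py <<'E'
def bar(n,x0,y0,s,a,b,C=(.5038,.0733),yaw=np.radians(-28.2)):
    P=[ray(n,(x0+(u+.5)/s-.5,y0+(v+.5)/s-.5),.066)[:2]-C for u,v in(a,b)]
    e=np.array([np.cos(yaw),np.sin(yaw)]);f=np.array([-e[1],e[0]])
    return [((p@e*1000).round(1),(p@f*1000).round(1)) for p in P]
def lineang(n,x0,y0,s,a,b,z):
    P=[ray(n,(x0+(u+.5)/s-.5,y0+(v+.5)/s-.5),z)[:2] for u,v in(a,b)];d=P[1]-P[0];return np.degrees(np.arctan2(d[1],d[0])),np.linalg.norm(d)
E
python3 - <<'E'
from h import *
print(bar("top",225,180,10,(388,370),(580,468)),bar("top",195,155,4,(280,240),(358,277)))
print("bar ang",lineang("top",225,180,10,(388,370),(580,468),.066),"flat",lineang("top",225,180,10,(376,390),(470,438),.068),lineang("side",230,160,7,(355,403),(371,335),.068))
# bar closure via sleeve: knobs
for n,x0,y0,s,k in(("top",195,155,4,[(338,162),(386,187)]),("top",195,155,4,[(335,170),(382,194)]),("top",225,180,10,[(531,183),(652,243)])): print(bar(n,x0,y0,s,*k))
E
```

```text
[(np.float64(42.8), np.float64(23.8)), (np.float64(43.0), np.float64(-21.1))] [(np.float64(47.6), np.float64(23.3)), (np.float64(49.1), np.float64(-21.7))]
bar ang (np.float64(-118.04878238555322), np.float64(0.04491584729859923)) flat (np.float64(-118.04624868673345), np.float64(0.021956295663006192)) (np.float64(64.74304016101857), np.float64(0.038539781472887155))
[(np.float64(98.0), np.float64(15.3)), (np.float64(97.8), np.float64(-13.1))]
[(np.float64(93.6), np.float64(14.7)), (np.float64(93.6), np.float64(-12.9))]
[(np.float64(91.5), np.float64(15.4)), (np.float64(91.8), np.float64(-12.9))]
```

Call:
arm_command --commands '[{"translation": [0, -1.0, 0], "yaw": 1, "jaw": -0.67}, {"translation": [0, -1.0, 0], "yaw": 1, "jaw": -0.67}, {"translation": [0, 0, 0], "yaw": 0, "jaw": -0.67}, {"translation": [0, 0, 0], "yaw": 0, "jaw": -0.67}]'

```text
t: 8.35
tcp_pos: [0.4701, 0.0963, 0.0923]
eef_rot: [-3.142, -0.0, -0.567]
contact_force: [0.0, -0.1, -0.6]
opening: 0.161
```

Run:
```python
from h import *
for n,(x,y,w,h,s) in dict(side=(230,160,100,80,7),top=(225,180,80,60,10)).items():
    a=cams.capture(n); cv2.imwrite(f"pics/{n}7.png",cv2.resize(a[y:y+h,x:x+w],None,fx=s,fy=s,interpolation=cv2.INTER_CUBIC))
c=ctrl.sense()["tcp_pos"];print(c,ctrl.sense()["eef_rot"],ctrl.sense()["joint_pos"][5])
```

```text
[0.47009847 0.09622753 0.09228535] [-3.14149341e+00 -4.12708658e-05 -5.66439559e-01] 2.2627334815437408
```

View pics/side7.png

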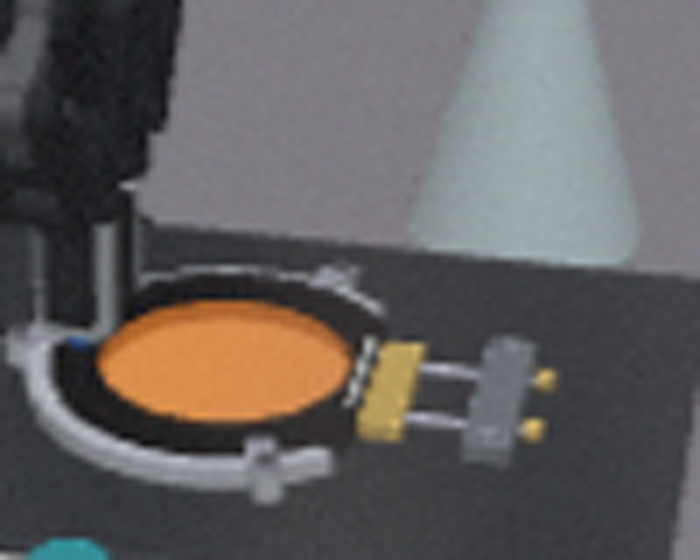

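View pics/top7.png

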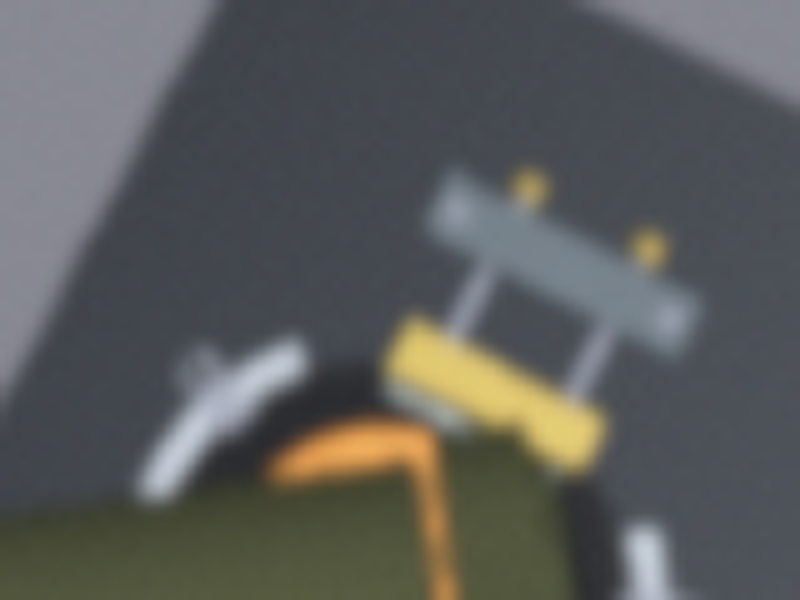

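Call:
arm_command --commands '[{"translation": [0, -0.7, 0], "yaw": 0, "jaw": -0.67}, {"translation": [0, -0.7, 0], "yaw": 0, "jaw": -0.67}, {"translation": [0, 0, 0], "yaw": 0, "jaw": -0.67}, {"translation": [0, 0, 0], "yaw": 0, "jaw": -0.67}]'

```text
t: 8.78
tcp_pos: [0.4708, 0.0974, 0.0923]
eef_rot: [3.141, 0.0, -0.567]
contact_force: [-1.5, -1.6, 0.2]
opening: 0.163
```

Run:
```python
from h import *
for n,(x,y,w,h,s) in dict(side=(230,160,100,80,7),top=(225,180,80,60,10)).items():
    a=cams.capture(n); cv2.imwrite(f"pics/{n}8.png",cv2.resize(a[y:y+h,x:x+w],None,fx=s,fy=s,interpolation=cv2.INTER_CUBIC))
c=ctrl.sense()["tcp_pos"];print(c,ctrl.sense()["eef_rot"],ctrl.sense()["contact_force"])
```

```text
[0.47079276 0.09737823 0.09227029] [ 3.14155001e+00  7.76869618e-05 -5.66651307e-01] [-1.09047347 -1.25046082  0.28060689]
```

View pics/side8.png

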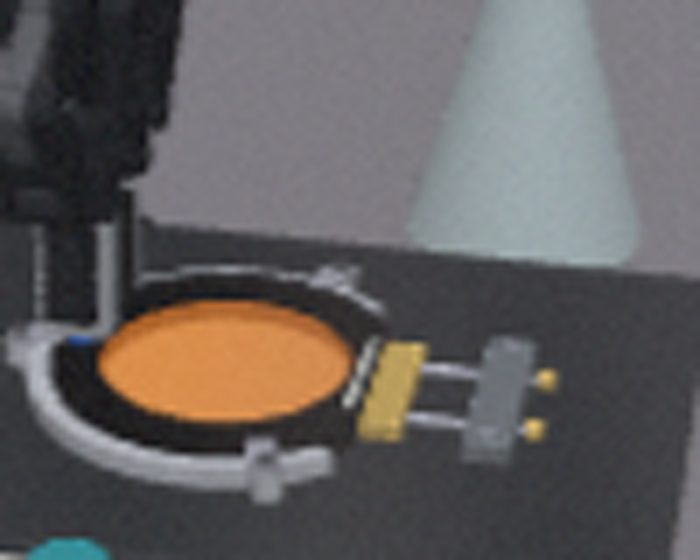

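View pics/top8.png

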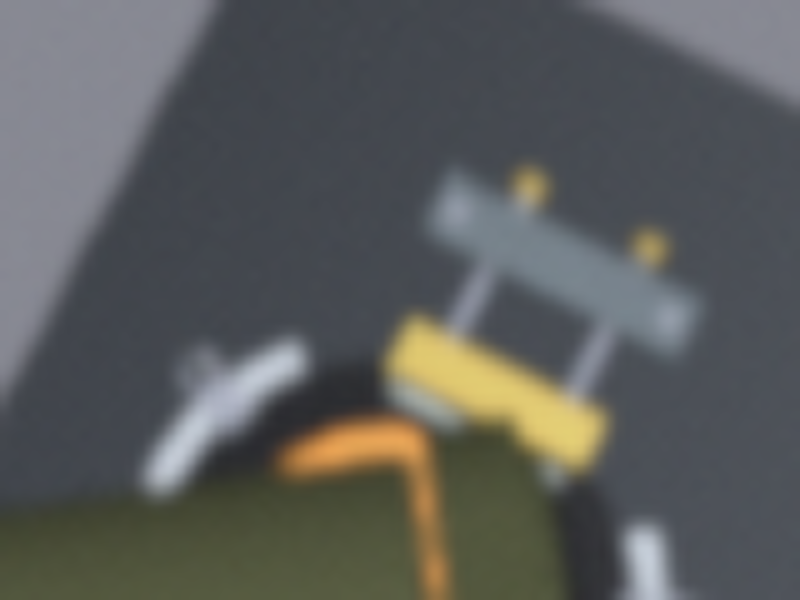

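The bar knobs moved back slightly, so I have pushed just past the best position. I'll centre the jaws off the pin, lift away and look.

Call:
arm_command --commands '[{"translation": [0, 1.0, 0], "yaw": 0, "jaw": -0.67}, {"translation": [0, 2.0, 0], "yaw": 0, "jaw": -0.6}, {"translation": [0, 0, 0], "yaw": 0, "jaw": -0.5}, {"translation": [0, 0, 0], "yaw": 0, "jaw": -0.5}, {"translation": [0, 0, -10], "yaw": 0, "jaw": -0.5}, {"translation": [0, 0, -20], "yaw": 0, "jaw": -0.5}, {"translation": [0, 0, -30], "yaw": 0, "jaw": -0.5}, {"translation": [0, 0, 0], "yaw": 0, "jaw": -0.5}]'

```text
t: 9.55
tcp_pos: [0.4711, 0.0952, 0.1576]
eef_rot: [-3.137, -0.006, -0.567]
contact_force: [0.8, -0.0, 0.4]
opening: 0.249
```

Call:
arm_command --commands '[{"translation": [-25, -10, -10], "yaw": 0, "jaw": -0.5}, {"translation": [-25, -10, -10], "yaw": 0, "jaw": -0.5}, {"translation": [-25, -10, -10], "yaw": 0, "jaw": -0.5}, {"translation": [-25, -10, -10], "yaw": 0, "jaw": -0.5}, {"translation": [0, 0, 0], "yaw": 0, "jaw": -0.5}]'

```text
t: 9.97
tcp_pos: [0.405, 0.185, 0.1946]
eef_rot: [-3.139, -0.001, -0.564]
contact_force: [1.0, -0.8, 0.1]
opening: 0.25
```

Run:
```python
from h import *
for n,(x,y,w,h,s) in dict(side=(230,160,100,80,7),top=(225,180,80,80,7)).items():
    a=cams.capture(n); cv2.imwrite(f"pics/{n}9f.png",a); cv2.imwrite(f"pics/{n}9.png",cv2.resize(a[y:y+h,x:x+w],None,fx=s,fy=s,interpolation=cv2.INTER_CUBIC))
c=ctrl.sense()["tcp_pos"];print(c)
```

```text
[0.40623851 0.18276777 0.19299853]
```

View pics/side9.png

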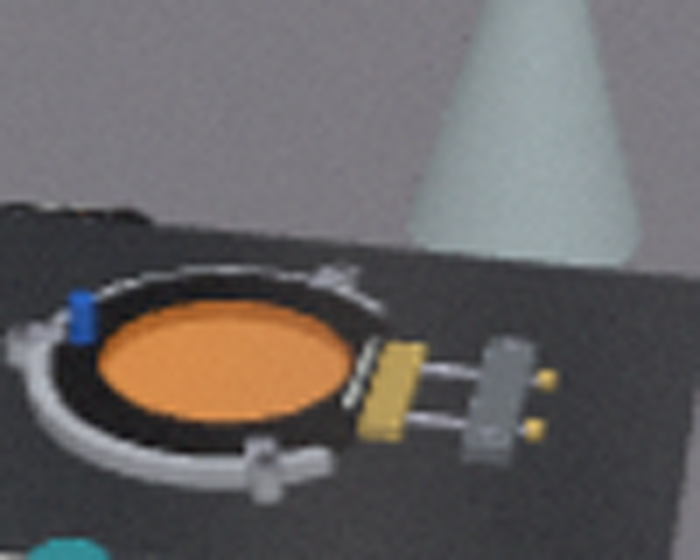

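View pics/top9.png

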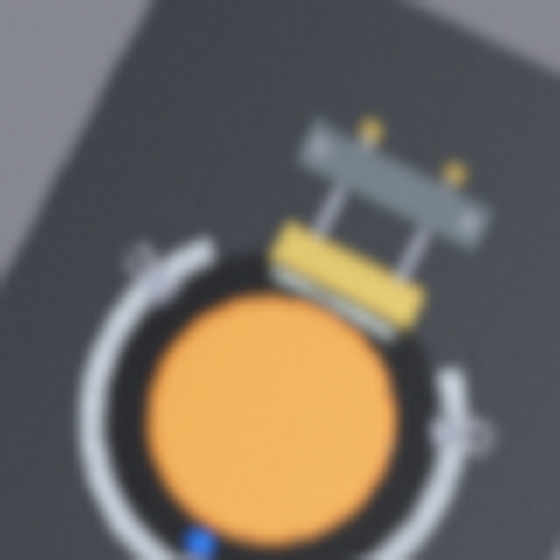

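Run:
```python
from h import *
from scipy import ndimage as nd
def cen(n,img):
    hsv=cv2.cvtColor(img,cv2.COLOR_BGR2HSV); 
    b=img.astype(float)
    out={}
    x0,x1,y0,y1=(225,305,180,275) if n=="top" else (230,300,190,235)
    m=np.zeros(img.shape[:2],bool); m[y0:y1,x0:x1]=True
    blue=np.clip(b[...,0]-b[...,2]-40,0,None)*m*(b[...,0]>b[...,1]+25)
    g=((hsv[...,0]<18)&(hsv[...,1]>120)&(b[...,2]>120)&m)
    if n=="top":
        lab,k=nd.label(g); s=nd.sum(g,lab,range(1,k+1)); g=lab==1+np.argmax(s)
    gy,gx=nd.center_of_mass(g); by,bx=nd.center_of_mass(blue); return (gx,gy),(bx,by),g.sum(),(blue>0).sum()
for f in("pics/top0.png","pics/top9f.png"):
    g,p,a,c=cen("top",cv2.imread(f)); G=ray("top",g,.0664);P=ray("top",p,.081);d=(G-P)[:2]
    print(f,g,p,a,c,G.round(4),P.round(4),"filter yaw",np.degrees(np.arctan2(d[1],d[0])),np.hypot(*d))
# white line: weighted fit along bar dir
im=cv2.imread("pics/top9f.png").astype(float)
yaw=np.radians(-28.2);e=np.array([np.cos(yaw),np.sin(yaw)]);f=np.array([-e[1],e[0]]);C=np.array([.504,.0733])
from scipy.ndimage import map_coordinates
def prof(v,us,z):
    pts=[np.r_[C+e*u+f*v,z] for u in us]; uv=proj("top",pts); return [map_coordinates(im[...,c],[uv[:,1],uv[:,0]],order=1) for c in range(3)]
us=np.linspace(.034,.062,141)
R=[]
for v in np.linspace(-.018,.018,13):
    B,Gc,Rr=prof(v,us,.068)
    wb=np.clip(B-75,0,None)*(us<.046); w=(wb*us).sum()/wb.sum()
    y=np.clip(Rr-B-40,0,None); yb=(y*us).sum()/y.sum(); R.append((v,w,yb))
R=np.array(R);print((R*1000).round(2))
for k in(1,2):
    s=np.polyfit(R[:,0],R[:,k],1);print(np.degrees(np.arctan(s[0])),s[1])
```

```text
pics/top0.png (np.float64(263.4704142011834), np.float64(239.66370808678502)) (np.float64(283.2597498160412), np.float64(233.78807947019868)) 1014 24 [0.5046 0.0744 0.0664] [0.5151 0.0334 0.081 ] filter yaw 104.38942070802133 0.042271944285768345
pics/top9f.png (np.float64(261.40865384615387), np.float64(238.59455128205127)) (np.float64(253.0545004128819), np.float64(257.2576383154418)) 624 20 [0.5069 0.0786 0.0664] [0.4684 0.0955 0.081 ] filter yaw -23.733487243067362 0.04202489912646285
[[-18.    40.75  48.4 ]
 [-15.    40.32  48.28]
 [-12.    40.22  47.62]
 [ -9.    40.15  47.09]
 [ -6.    40.17  46.77]
 [ -3.    40.18  46.38]
 [  0.    40.19  46.08]
 [  3.    40.3   45.9 ]
 [  6.    40.43  45.9 ]
 [  9.    40.46  46.24]
 [ 12.    40.53  46.97]
 [ 15.    40.66  47.57]
 [ 18.    40.83  48.37]]
0.5214378545721757 0.04040061582250411
-1.1650710787854115 0.04704351607343365
```

Run:
```python
from h import *
from scipy.ndimage import map_coordinates
yaw=np.radians(-28.2);e=np.array([np.cos(yaw),np.sin(yaw)]);f=np.array([-e[1],e[0]]);C=np.array([.504,.0733])
us=np.linspace(.034,.075,206)
for fn in("pics/top0.png","pics/top9f.png"):
    im=cv2.imread(fn).astype(float);R=[]
    for v in np.linspace(-.018,.018,13):
        o=[]
        for z in(.068,.066):
            uv=proj("top",[np.r_[C+e*u+f*v,z] for u in us]); o.append([map_coordinates(im[...,c],[uv[:,1],uv[:,0]],order=1) for c in range(3)])
        B,G,Rr=o[0]; sel=(us>.0375)&(us<.044); wb=np.clip(G-80,0,None)*sel*(Rr-B<60); w=us[sel][np.argmax(B[sel])]
        B,G,Rr=o[1]; y=np.clip(Rr-B-30,0,None)*(us>.041); R.append((v,w,(y*us).sum()/y.sum()))
    R=np.array(R);print((R[::3]*1000).round(2))
    for k in(1,2):
        s=np.polyfit(R[:,0],R[:,k],1);print("ang",np.degrees(np.arctan(s[0])),"at",s[1]*1000)
im=cv2.imread("pics/top9f.png")
a=im[190:240,240:300];cv2.imwrite("pics/top9z.png",cv2.resize(a,None,fx=12,fy=12,interpolation=cv2.INTER_CUBIC))
```

```text
[[-18.    43.8   55.44]
 [ -9.    37.6   55.32]
 [  0.    37.6   55.68]
 [  9.    37.6   55.6 ]
 [ 18.    43.8   55.68]]
ang -0.4197417913353524 at 39.58461538461539
ang 0.5768404191524157 at 55.51186862271747
[[-18.    39.4   48.59]
 [ -9.    39.4   48.79]
 [  0.    39.6   48.97]
 [  9.    39.6   48.85]
 [ 18.    39.6   48.76]]
ang 1.1331753390338084 at 39.63076923076924
ang 0.275374445485395 at 48.75202929462576
```

View pics/top9z.png

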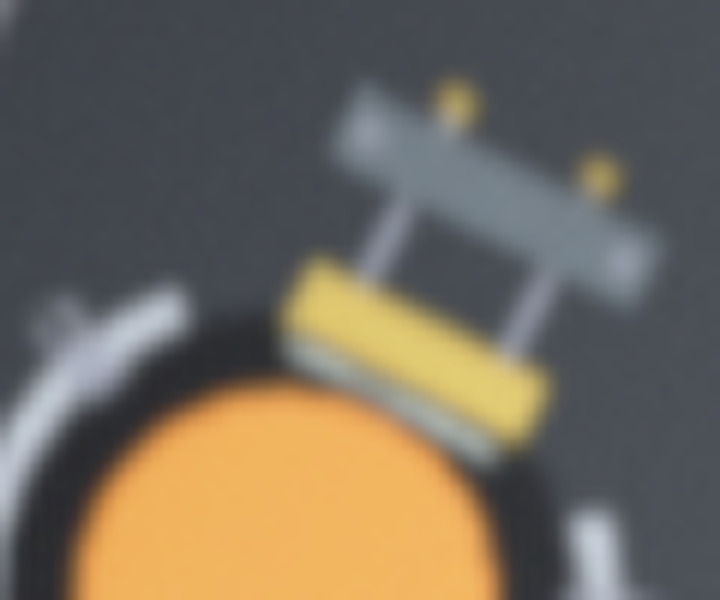

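Call:
arm_command --commands '[{"translation": [-20, -25, -25], "yaw": 0, "jaw": -0.5}, {"translation": [-20, -25, -25], "yaw": 0, "jaw": -0.5}, {"translation": [-20, -25, 0], "yaw": 0, "jaw": -0.5}, {"translation": [0, -25, 0], "yaw": 0, "jaw": -0.5}, {"translation": [0, 0, 0], "yaw": 0, "jaw": -0.5}]'

```text
t: 10.48
tcp_pos: [0.4252, 0.2687, 0.2418]
eef_rot: [-3.12, 0.03, -0.519]
contact_force: [1.0, -0.4, -0.7]
opening: 0.254
```

Run:
```python
from h import *
for n,(x,y,w,h,s) in dict(top=(225,180,80,85,7)).items():
    I=[cams.capture(n) for _ in range(4)]; a=np.mean(I,0).astype(np.uint8)
    cv2.imwrite(f"pics/{n}Af.png",a); cv2.imwrite(f"pics/{n}A.png",cv2.resize(a[y:y+h,x:x+w],None,fx=s,fy=s,interpolation=cv2.INTER_CUBIC))
print(ctrl.sense()["tcp_pos"])
```

```text
[0.42332641 0.26669433 0.24161631]
```

View pics/topA.png

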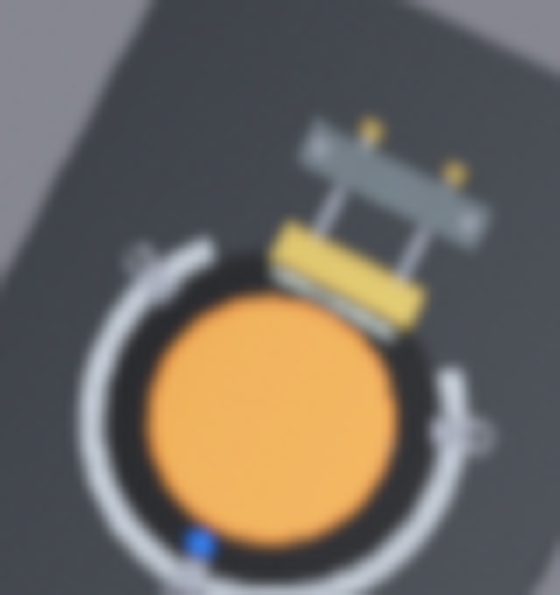

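Run:
```python
from h import *
from scipy import ndimage as nd
for fn in("pics/top0.png","pics/topAf.png"):
    im=cv2.imread(fn);b=im.astype(float);m=np.zeros(im.shape[:2],bool);m[180:275,225:305]=1
    w=np.clip((b[...,2]-b[...,0]-40)/120,0,1)*m
    lab,k=nd.label(w>0.2); s=nd.sum(w,lab,range(1,k+1)); L=1+np.argmax(s); w=w*(nd.binary_dilation(lab==L)); 
    # bar excluded if separate
    gy,gx=nd.center_of_mass(w)
    bl=np.clip(b[...,0]-b[...,2]-35,0,None)*m; lab,k=nd.label(bl>0);s=nd.sum(bl,lab,range(1,k+1)); bl=bl*(lab==1+np.argmax(s)); py,px=nd.center_of_mass(bl)
    G=ray("top",(gx,gy),.0664)
    for z in(.078,.082):
        P=ray("top",(px,py),z);d=(G-P)[:2];print(fn,w.sum(),(gx,gy),(px,py),G.round(4),"yaw",np.degrees(np.arctan2(d[1],d[0])).round(2),np.hypot(*d).round(4))
# white line PCA in averaged image
im=cv2.imread("pics/topAf.png").astype(float)
yaw=np.radians(-28.2);e=np.array([np.cos(yaw),np.sin(yaw)]);f=np.array([-e[1],e[0]]);C=np.array([.504,.0733])
us=np.linspace(.036,.046,101)
R=[]
for v in np.linspace(-.02,.02,21):
    uv=proj("top",[np.r_[C+e*u+f*v,.068] for u in us]);B=nd.map_coordinates(im[...,0],[uv[:,1],uv[:,0]],order=3)
    i=np.argmax(B);i=min(max(i,2),98);p=np.polyfit(us[i-2:i+3],B[i-2:i+3],2);R.append((v,-p[1]/2/p[0],B[i]))
R=np.array(R);print((R*[1000,1000,1]).round(2).tolist());s=np.polyfit(R[:,0],R[:,1],1);print(np.degrees(s[0]))
```

```text
pics/top0.png 833.3916666666667 (np.float64(263.3542252042357), np.float64(239.63039587228894)) (np.float64(283.25721961047685), np.float64(233.78307588985896)) [0.5047 0.0746 0.0664] yaw 104.49 0.0426
pics/top0.png 833.3916666666667 (np.float64(263.3542252042357), np.float64(239.63039587228894)) (np.float64(283.25721961047685), np.float64(233.78307588985896)) [0.5047 0.0746 0.0664] yaw 104.14 0.0425
pics/topAf.png 844.3583333333332 (np.float64(263.1618092634447), np.float64(239.44362089555187)) (np.float64(253.05026656511805), np.float64(257.25590251332824)) [0.5051 0.075  0.0664] yaw -29.48 0.042
pics/topAf.png 844.3583333333332 (np.float64(263.1618092634447), np.float64(239.44362089555187)) (np.float64(253.05026656511805), np.float64(257.25590251332824)) [0.5051 0.075  0.0664] yaw -29.18 0.042
[[-20.0, 46.95, 108.24], [-18.0, 39.04, 124.89], [-16.0, 39.21, 149.77], [-14.0, 39.29, 157.36], [-12.0, 39.25, 157.01], [-10.0, 39.35, 161.86], [-8.0, 39.47, 163.12], [-6.0, 39.62, 161.8], [-4.0, 39.62, 157.15], [-2.0, 39.68, 155.4], [0.0, 39.66, 152.49], [2.0, 39.74, 143.69], [4.0, 39.81, 137.45], [6.0, 39.84, 136.01], [8.0, 39.79, 139.65], [10.0, 39.82, 146.62], [12.0, 39.95, 153.52], [14.0, 39.95, 153.85], [16.0, 39.98, 154.74], [18.0, 39.95, 147.82], [20.0, 40.17, 131.71]]
-1.4815978395874858
```

Run:
```python
from h import *
cv2.imwrite("pics/sideB.png",cams.capture("side")); s=ctrl.sense();print(s["t"],s["contact_force"],s["tcp_pos"])
```

```text
10.7333 [ 0.00619055 -0.30311374 -0.19653683] [0.42328131 0.26676347 0.24182242]
```

View pics/sideB.png

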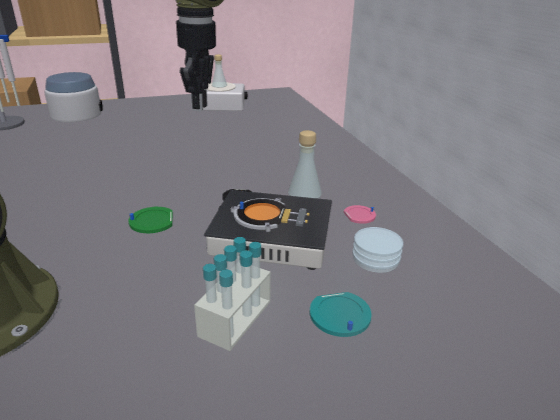

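The side view shows the flask (307,170), rack (235,300) and dishes (378,248) where they were. The hand is clear of everything, and the bar (286,216) is against the filter's flat.

```bash
python3 -c "
from cell import job
print(job.finish_job())"
```

```text
the job is handed in; nothing more can be done
None
```

The amber filter is turned round in its seat with its flat against the brass bar, and I handed the job in at about 10.7 s. I turned it about 133° clockwise by its blue pin, held loosely between the jaws. I then backed off, lifted clear and moved the hand away to the left.

- **Angle:** The pin direction and the white line both put the filter at about -29.3° to -29.5°. The light unit measures -28.2° to -28.5°. I turned it slightly too far, leaving about 1° of misalignment against the 3.4° allowed.
- **Bar:** It closed by about 6.8 mm from its starting position, so the travel left is at most about 1.2 mm (limit 2 mm). This is an estimate from the pictures, good to about 0.5 mm.
- **Position in the seat:** The measured filter centre moved by less than 1 mm.
- **Other things:** The flask, rack and dishes look unmoved, and contact forces stayed at a few newtons. The fingertips stayed about 9 mm above the glass.
- **Disagreement:** One earlier angle reading, -23.7°, was wrong because the arm hid part of the glass, so I left it out after a clear view. I did not nudge the last degree back.

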